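# Steady the chest and hold its sprung lid at the set angle

## Task

Swing the chest's steadying foot right out until it snaps home against its stop. Then lift the spring-loaded lid by its bar until the lid lies level with the angle pointer beside it, without shifting the pointer, and hold it still there for the stay to be fitted: finish while still holding the lid, with the foot still out. Leave the other things on the bench where they are.

Things in the scene. Friction and masses are not known exactly. Their poses are not given: they have to be found in the camera images.
- lid (a joint): Angle of the plywood lid about its horizontal hinge along the chest's rear (+x) edge: 0 shut, grows as the front edge rises, stop at 1.3 rad. A spring and the lid's weight (about 0.35 kg) pull it shut: about 5 N lifts the bar off shut, about 8 N at 0.8 rad. It falls shut if let go.
- lid_bar (a point): Middle of the lid's handle: a round steel bar 14 mm thick, 110 mm long, parallel to the hinge, carried on two 10 mm rods 43 mm clear in front of the lid's front edge; 92 mm above the table when shut, 250 mm from the hinge. Axes turn with the lid: x from the bar towards the hinge in the lid's plane, y along the bar, z out of the lid's upper face. Lid: 200 x 250 x 12 mm.
- lid_hinge (a point): Middle of the lid's hinge line, 86 mm above the table. Axes are the chest's: x to the rear, y to its left along the hinge, z up. The bar's centre is at x -250, z +6 mm of this point when the lid is shut and swings round this point.
- pointer (a joint): Angle to which the pointer is set, about the same hinge line and with the same sense as joint lid; differs from case to case, 0.45 to 0.8 rad. Lid angle = pointer angle means that they are level with each other.
- pointer_tip (a point): End of the angle pointer: a flat dark steel strip 185 mm long, 12 mm high, 4 mm thick with an 18 mm round end, on the chest's right (-y) flank, 17 mm outside the lid's edge, beside a thin steel arc of 130 mm radius about the hinge line (up to 218 mm above the table). Stiff but pushable. x runs along the strip from the tip to the hinge.
- foot (a joint): Angle of the steadying foot about its upright pivot: 0 folded along the chest's left flank (pointing to the rear), pi/2 = out, square to the flank, at its end stop. Turns counter-clockwise seen from above. Over-centre spring: pulled back to 0 below about 1.1 rad (4 N at the peg when folded), snaps on to the stop by itself from about 1.35 rad and stays there (about 2 N at the peg pulls it out again).
- foot_peg (a point): On the axis of the foot's upright wooden peg, 60 mm above the table. Peg: round, 16 mm thick, its top 80 mm above the table, rising from the end of a steel strip (125 x 22 x 10 mm, its top 22 mm above the table). 110 mm from the pivot; a post 46 mm high for the over-centre spring stands on the strip 32 mm from the pivot. Folded, the peg's axis is 35 mm outside the chest's flank.
- foot_pivot (a point): On the foot's upright pivot, 60 mm above the table, at the front of the chest's left flank. Axes turn with the foot: x points to the peg, z up.
- chest: Open plywood chest 200 (x) x 250 (y) x 85 mm, 10 mm walls, partitioned, fast to the bench. Origin: centre of its underside; x to the rear (hinge), y to its left (foot), z up.
- baluster: Bystander: turned wooden spindle with square ends, 200 x 34 x 34 mm, lying along its x, to the right of the chest. Origin under its middle.
- glue_jar: Bystander: white jar, 60 mm across, 90 mm high, behind the foot. Origin under its centre.
- tape_roll: Bystander: paper tape roll lying flat, 90 mm across, 25 mm high, in front of the chest on the left. Origin under its centre.
- offcut: Bystander: dark wood offcut 90 x 45 x 30 mm, behind the chest. Origin under its centre.
- mallet: Bystander: hammer lying to the front right of the chest, handle along its x. Origin under its middle.
- screw_cup: Bystander: aluminium cup, 70 mm across, 60 mm high, to the left beyond the foot's reach. Origin under its centre.

How it is judged:
By the outcome, as a careful person would: the job done as asked, in the order asked, and still so for the second after the job is handed in, while the arm keeps its last pose, push and grip.
It also fails if it takes over 48 s, if anything falls off the work surface, if the arm or the gripper's body presses on something with over 40 N, if the wrist force passes 120 N, or if a joint passes its speed limit or range.

## Robot

A 7-joint arm with a two-finger parallel gripper is mounted at the origin on the work surface. World frame = base frame: x ahead of the robot, y to its left, z up, the work surface at z = 0. Lengths are in m, angles in rad, forces in N, time in s.
With the tool pointing down it reaches from about 0.4 to 0.9 m from the base axis. Payload 5.5 kg.
Tool frame: the origin (TCP) lies between the finger pads; the fingertips stand 22 mm ahead of it and the grasp point (between the pads) lies 3 mm ahead of it (env.finger_overhang is the distance from the TCP to the fingertips, in m); y points along the fingers, z is the direction in which the jaws open and shut, and the axes are right-handed (so a half turn about y gives the same grasp; the last joint's range is limited). The gripper opens to 85 mm and grips with 20 to 120 N. Pads are 22 mm wide; open, the fingers measure 114 mm over their backs; the gripper's body (76 mm by 85 mm) begins 54 mm behind the grasp point. The pads swing forward as they close: fully open they stand 13 mm farther back than shut.
Start: joints at [-1.086, 0.501, -0.427, 1.55, 0.221, 1.138, -0.21], TCP at [0.143, 0.634, 0.253] pointing down, gripper open.
Joint ranges: [-2.88, 2.88], [-0.31, 2.03], [-1.54, 1.56], [0.2, 2.42], [-1.41, 4.55], [0.19, 2.02], [-2.57, 2.57]. Speed limits (rad/s): [2.57, 2.57, 3.14, 3.14, 3.14, 3.14, 3.14].

## Interface

Orientations are given as a 3x3 rotation matrix whose columns are the frame's x, y, z axes.
In Python, from station import monitor, vision, workorder, env gives the robot as it stands.
- The arm moves only by the tool carry_out, never from a script. Its argument "plan" is a list of rows, each a list of 4 numbers: the shift along the tool's x, y, z in units of 40 mm (1.0 is 40 mm), then the turn about the tool's y in units of 6 degrees (1.0 is 6 degrees). In form: [[x, y, z, roll], ...]. A call has 1 to 10 rows; each row shifts and turns the pose as measured when the row begins, along the tool's axes as they then stand; what a row does not reach is not made up. A row lasts 1/8 s, in which the tool goes at most 62.5 mm and 10.7 degrees, less where a joint would pass 70% of its speed; a pose out of reach is approached as far as the arm can. A call is refused whole if a number of a shift passes 1 or a number of a turn 1, either way. A call with a gripper value outside its range is refused whole. "grip" is the finger opening in mm, from 0 to 85.4, set as the call begins (left out, the last holds). The fingers move at their own pace and stop on an object; the grip force is fixed at half the most. Time passes only in rows, so rows that do not move let the fingers close. It gives the time, the measured TCP pose, the force and the opening at its end, in the units of the state.
- monitor.sense(): the state, without advancing time (a new reading comes with each control period).
- vision.read_camera(name): name is "scene" or "top" or "wrist"; returns the picture (384x512x3 uint8, red, green, blue); there is no depth.
- vision.camera_params(name): a dict with "intrinsics" (3x3 intrinsics, pixels), "extrinsics" (4x4, takes a point from camera to world coordinates). Camera axes: x right, y down, z forward; pixel columns grow to the right and rows downward; lengths in m; the calibration is good to about 2 mm. A picture is of the moment at which its call begins: read the wrist's pose just before it. camera_params takes no time and is no camera call; for the wrist camera it gives the pose at the moment of the call.
- workorder.finish_job(): hands the job in, once; it reports no verdict.
The state is a dict: "time": time; "qpos": joint angles; "dq": joint speeds; "joint_efforts": joint torques, N m; "position": TCP position; "orientation": TCP orientation; "force": force on the tool from outside, world axes, zero at the start; "ft_torque": the same for the moment, N m; "gripper_width": opening from 0.0 (shut) to 1.0 (fully open).
Only numpy, scipy, OpenCV 4.12 (cv2) and the standard library are available. Lean on these libraries where they do the work, as an engineer would, in place of code of your own. Each camera call takes 0.05 s, during which the arm holds its last target. There are 200 camera calls.

## Working session

There is one attempt and no reset: what is moved stays moved. The work goes in short steps, Python scripts to look and compute and a tool call to move; the robot and the scene stay as the last step left them, time stands still between calls to the robot, and variables do not carry over. Pictures are saved under pics/ and viewed, about 8 in all and at most 12, crops included, and the job is handed in when it is done.

Besides the shell and the picture viewer there is one more tool, called after "Emit:" as a command line: name --pt "numbers of a row" for each row, then --argument value for the rest. carry_out: Moves the arm, as the interface text tells. Its arguments: {"type":"object","properties":{"plan":{"type":"array","items":{"type":"array","items":{"type":"number"}}},"grip":{"type":"number"}},"required":["plan"]}

```bash
mkdir -p pics; cat > h.py <<'E'
import numpy as np, cv2
from station import monitor, vision, workorder, env
def snap(n,f,crop=None,s=1):
    im=cv2.cvtColor(vision.read_camera(n),cv2.COLOR_RGB2BGR); cv2.imwrite('pics/raw_'+f,im)
    if crop: x0,y0,x1,y1=crop; im=im[y0:y1,x0:x1]
    cv2.imwrite('pics/'+f,cv2.resize(im,None,fx=s,fy=s,interpolation=cv2.INTER_CUBIC))
def ray(n,u,v):
    p=vision.camera_params(n);K=p['intrinsics'];T=np.array(p['extrinsics'])
    d=T[:3,:3]@np.linalg.solve(np.array(K),[u,v,1]); return T[:3,3],d/np.linalg.norm(d)
def atz(n,u,v,z):
    o,d=ray(n,u,v); return o+d*(z-o[2])/d[2]
def proj(n,P):
    p=vision.camera_params(n);T=np.linalg.inv(np.array(p['extrinsics']));q=np.array(p['intrinsics'])@(T[:3,:3]@np.array(P)+T[:3,3]);return q[:2]/q[2]
E
python3 - <<'E'
from h import *
np.set_printoptions(precision=4,suppress=True)
snap('top','t1.png',s=1.5);snap('scene','s1.png',s=1.5)
s=monitor.sense();print({k:np.array(v).round(3) for k,v in s.items()})
for n in('top','scene'):print(vision.camera_params(n))
E
```

```text
{'time': np.float64(0.1), 'qpos': array([-1.086,  0.502, -0.427,  1.551,  0.221,  1.138, -0.21 ]), 'dq': array([-0.   , -0.001, -0.   , -0.002, -0.002,  0.001, -0.001]), 'joint_efforts': array([ -0.012, -57.081,  -5.839, -28.175,   0.01 ,   0.005,  -0.   ]), 'position': array([0.143, 0.634, 0.252]), 'orientation': array([[ 0.976, -0.   ,  0.22 ],
       [-0.22 , -0.002,  0.976],
       [-0.   , -1.   , -0.002]]), 'force': array([0.193, 0.251, 0.281]), 'ft_torque': array([-0.03 , -0.019, -0.01 ]), 'gripper_width': np.float64(1.001)}
{'intrinsics': array([[371.1316,   0.    , 263.2691],
       [  0.    , 371.1316, 198.6269],
       [  0.    ,   0.    ,   1.    ]]), 'extrinsics': array([[-0.015 , -0.996 ,  0.088 ,  0.4734],
       [-0.9999,  0.0144, -0.0073, -0.0202],
       [ 0.006 , -0.0881, -0.9961,  1.21  ],
       [ 0.    ,  0.    ,  0.    ,  1.    ]])}
{'intrinsics': array([[456.3093,   0.    , 252.9792],
       [  0.    , 456.3093, 193.2926],
       [  0.    ,   0.    ,   1.    ]]), 'extrinsics': array([[-0.8344,  0.382 , -0.3973,  1.0705],
       [ 0.5511,  0.5818, -0.5981,  0.7055],
       [ 0.0027, -0.7181, -0.696 ,  0.9282],
       [ 0.    ,  0.    ,  0.    ,  1.    ]])}
```

View pics/t1.png

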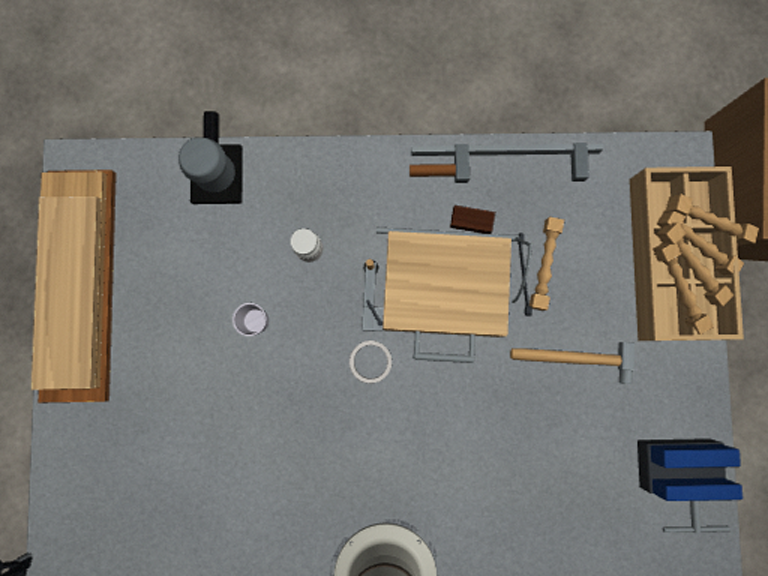

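View pics/s1.png

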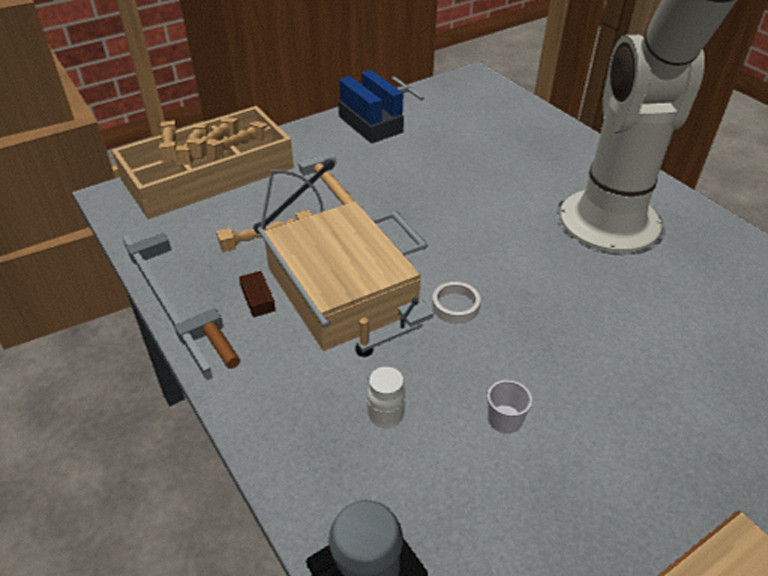

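The top view shows the lid corners near (387,232), (511,237), (508,335) and (384,329), the bar at about (415–473,358), the peg top at (370,264) and the pointer tip at (529,311). The scene view shows the pointer strip from (262,228) to (330,164). I'll enlarge both.

```bash
python3 - <<'E'
from h import *
a=cv2.imread('pics/raw_t1.png')[140:250,230:380];cv2.imwrite('pics/t2.png',cv2.resize(a,None,fx=5,fy=5,interpolation=cv2.INTER_CUBIC))
a=cv2.imread('pics/raw_s1.png')[95:245,150:330];cv2.imwrite('pics/s2.png',cv2.resize(a,None,fx=4,fy=4,interpolation=cv2.INTER_CUBIC))
E
```

```text
(no output)
```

View pics/t2.png

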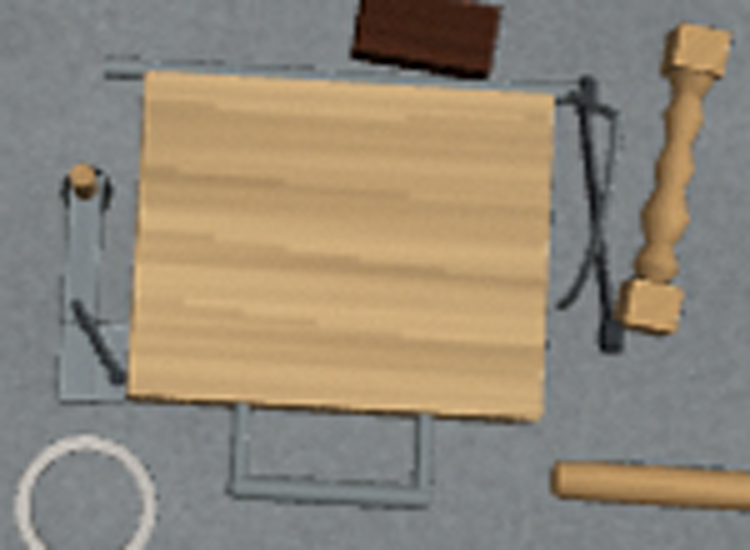

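View pics/s2.png

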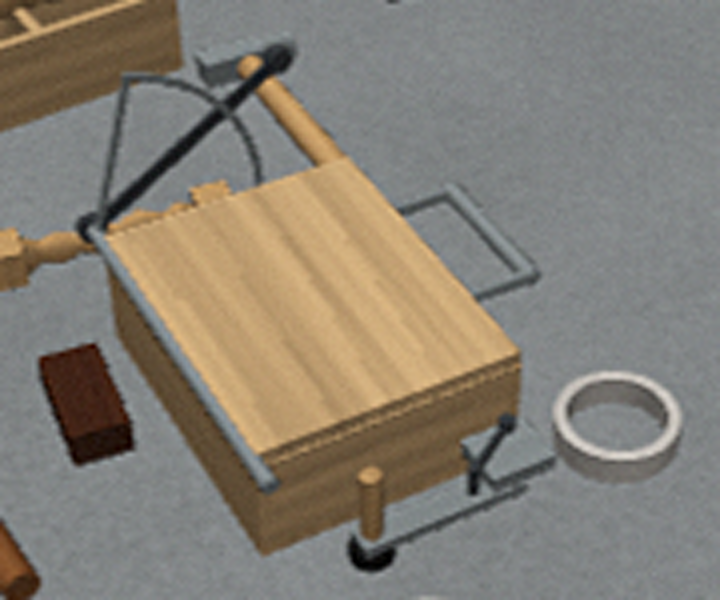

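```bash
cat > fit.py <<'E'
from h import *
from scipy.optimize import least_squares
np.set_printoptions(precision=4,suppress=True)
T=lambda x,y:('top',230+x/5,140+y/5); S=lambda x,y:('scene',150+x/4,95+y/4)
obs=[(T(147,72),'RL'),(T(555,95),'RR'),(T(540,420),'FR'),(T(128,396),'FL'),(T(238,490),'BL'),(T(428,497),'BR'),(T(83,176),'P'),(T(611,337),'tip'),
(S(104,235),'RR'),(S(345,157),'FR'),(S(520,352),'FL'),(S(262,455),'RL'),(S(371,473),'P'),(S(452,190),'BR'),(S(532,272),'BL'),(S(279,57),'tip')]
def pts(q):
    hx,hy,yaw,th,px=q; c,s=np.cos(yaw),np.sin(yaw)
    W=lambda x,y,z:np.array([hx+c*x-s*y,hy+s*x+c*y,z])
    return dict(RL=W(0,.125,.098),RR=W(0,-.125,.098),FR=W(-.2,-.125,.098),FL=W(-.2,.125,.098),BL=W(-.25,.052,.092),BR=W(-.25,-.052,.092),P=W(px,.16,.08),
      tip=W(-.185*np.cos(th),-.144,.086+.185*np.sin(th)))
def res(q):
    p=pts(q); return np.concatenate([proj(o[0],p[k])-o[1:] for o,k in obs])
if __name__=='__main__':
    r=least_squares(res,[.65,0,0,.6,-.05],loss='soft_l1');print(r.x);
    for (o,k),e in zip(obs,res(r.x).reshape(-1,2)):print(o[0],k,e)
    for k,v in pts(r.x).items():print(k,v)
    hx,hy,yaw,th,px=r.x;c,s=np.cos(yaw),np.sin(yaw)
    print('pivot',hx+c*(px-.11)-s*.16,hy+s*(px-.11)+c*.16)
    for n,u,v in(('jar',305/1.5,237/1.5),('tape',371/1.5,361/1.5)):print(n,atz('top',u,v,.09 if n=='jar' else .025))
E
python3 fit.py
```

```text
[ 0.7002 -0.1411 -0.0674  0.576  -0.0636]
top RL [-0.7366 -0.5944]
top RR [-0.243  -0.8479]
top FR [ 0.4888 -0.0336]
top FL [-0.5106  0.3711]
top BL [ 0.9387 -0.4055]
top BR [-2.4158  0.0183]
top P [-0.3795 -0.4051]
top tip [0.3771 0.0575]
scene RR [-0.2262 -0.0404]
scene FR [ 0.9971 -1.1001]
scene FL [ 1.2318 -1.0372]
scene RL [-1.3338 -0.4344]
scene P [ 0.2369 -0.2604]
scene BR [0.7092 0.1877]
scene BL [-0.621  -0.5882]
scene tip [-0.0025  0.0854]
RL [ 0.7086 -0.0164  0.098 ]
RR [ 0.6918 -0.2658  0.098 ]
FR [ 0.4922 -0.2523  0.098 ]
FL [ 0.509  -0.0029  0.098 ]
BL [ 0.4542 -0.0724  0.092 ]
BR [ 0.4472 -0.1761  0.092 ]
P [0.6475 0.0228 0.08  ]
tip [ 0.5357 -0.2743  0.1868]
pivot 0.5377267910167872 0.030242366540984778
jar [0.6996 0.1529 0.09  ]
tape [0.4449 0.0237 0.025 ]
```

The fit holds to about 1 px: chest yaw is -0.067 and the pointer is at about 0.576 rad. Next I'll write a planner that turns world targets into rows, then go above the peg.

```bash
cat > plan.py <<'E'
from h import *
YAW=-.0674
def rows(target,n,yaw=YAW,start=None):
    "rows from the measured pose to a world target with tool z at heading yaw"
    s=monitor.sense();p=np.array(s['position']) if start is None else np.array(start);R=np.array(s['orientation'])
    a=np.arctan2(R[1,2],R[0,2]); 
    if start is not None:a=yaw
    d=(np.array(target)-p)/n; da=(yaw-a)/n; out=[]
    for i in range(n):
        b=a+da*i; x=np.array([np.sin(b),-np.cos(b),0]);z=np.array([np.cos(b),np.sin(b),0])
        out.append([round(float(v),2) for v in (d@x/.04,-d[2]/.04,d@z/.04,-np.degrees(da)/6)])
    return out
def st():
    s=monitor.sense();R=np.array(s['orientation']);print('t %.2f'%s['time'],np.round(s['position'],4),'yaw %.3f'%np.arctan2(R[1,2],R[0,2]),'tilt',np.round(R[2],3),'F',np.round(s['force'],1),'w %.3f'%s['gripper_width'])
E
python3 - <<'E'
from plan import *
r=rows([.6475,.0228,.2],20)
print(r[:10]);print(r[10:])
E
```

```text
[[0.78, 0.07, -0.61, 0.68], [0.82, 0.07, -0.55, 0.68], [0.86, 0.07, -0.49, 0.68], [0.89, 0.07, -0.43, 0.68], [0.92, 0.07, -0.36, 0.68], [0.94, 0.07, -0.3, 0.68], [0.96, 0.07, -0.23, 0.68], [0.98, 0.07, -0.16, 0.68], [0.99, 0.07, -0.09, 0.68], [0.99, 0.07, -0.02, 0.68]]
[[0.99, 0.07, 0.05, 0.68], [0.98, 0.07, 0.12, 0.68], [0.97, 0.07, 0.19, 0.68], [0.96, 0.07, 0.26, 0.68], [0.94, 0.07, 0.32, 0.68], [0.91, 0.07, 0.39, 0.68], [0.88, 0.07, 0.45, 0.68], [0.85, 0.07, 0.51, 0.68], [0.81, 0.07, 0.57, 0.68], [0.77, 0.07, 0.63, 0.68]]
```

Emit:
carry_out --pt "0.78 0.07 -0.61 0.68" --pt "0.82 0.07 -0.55 0.68" --pt "0.86 0.07 -0.49 0.68" --pt "0.89 0.07 -0.43 0.68" --pt "0.92 0.07 -0.36 0.68" --pt "0.94 0.07 -0.3 0.68" --pt "0.96 0.07 -0.23 0.68" --pt "0.98 0.07 -0.16 0.68" --pt "0.99 0.07 -0.09 0.68" --pt "0.99 0.07 -0.02 0.68" --grip 50

```text
time: 1.35
position: [0.394, 0.3161, 0.2195]
orientation: [[0.582, -0.006, 0.813], [-0.813, -0.006, 0.582], [0.001, -1.0, -0.009]]
force: [0.6, 1.1, -0.8]
gripper_width: 0.583
```

```bash
python3 - <<'E'
from plan import *
st();r=rows([.6475,.0228,.19],14);print(r[:10]);print(r[10:])
E
```

```text
t 1.35 [0.394  0.3161 0.2195] yaw 0.621 tilt [ 0.001 -1.    -0.009] F [ 0.6  1.1 -0.8] w 0.583
[[0.69, 0.05, 0.06, 0.47], [0.69, 0.05, 0.1, 0.47], [0.68, 0.05, 0.13, 0.47], [0.67, 0.05, 0.16, 0.47], [0.66, 0.05, 0.2, 0.47], [0.65, 0.05, 0.23, 0.47], [0.64, 0.05, 0.26, 0.47], [0.63, 0.05, 0.29, 0.47], [0.61, 0.05, 0.32, 0.47], [0.6, 0.05, 0.35, 0.47]]
[[0.58, 0.05, 0.38, 0.47], [0.56, 0.05, 0.41, 0.47], [0.54, 0.05, 0.44, 0.47], [0.52, 0.05, 0.46, 0.47]]
```

Emit:
carry_out --pt "0.69 0.0 0.06 0.47" --pt "0.69 0.0 0.1 0.47" --pt "0.68 0.0 0.13 0.47" --pt "0.67 0.0 0.16 0.47" --pt "0.66 0.0 0.2 0.47" --pt "0.65 0.0 0.23 0.47" --pt "0.64 0.0 0.26 0.47" --pt "0.63 0.0 0.29 0.47" --pt "0.61 0.0 0.32 0.47" --pt "0.6 0.0 0.35 0.47"

```text
time: 2.6
position: [0.5829, 0.0914, 0.219]
orientation: [[0.099, -0.007, 0.995], [-0.995, -0.006, 0.099], [0.005, -1.0, -0.007]]
force: [0.0, -0.2, 0.2]
gripper_width: 0.586
```

Emit:
carry_out --pt "0.58 0.05 0.38 0.47" --pt "0.56 0.05 0.41 0.47" --pt "0.54 0.05 0.44 0.47" --pt "0.52 0.05 0.46 0.47" --pt "0 0 0 0"

```text
time: 3.22
position: [0.6581, -0.0058, 0.2095]
orientation: [[-0.117, -0.007, 0.993], [-0.993, -0.008, -0.117], [0.008, -1.0, -0.006]]
force: [-0.9, -0.2, 0.7]
gripper_width: 0.584
```

```bash
python3 - <<'E'
from plan import *
st();print(rows([.6475,.0228,.13],4))
p=vision.camera_params('wrist');print(proj('wrist',[.6475,.0228,.08]),p['extrinsics'].round(3))
snap('wrist','w1.png',s=1.3)
E
```

```text
t 3.23 [ 0.6581 -0.0058  0.2095] yaw -0.117 tilt [ 0.008 -1.    -0.006] F [-0.9 -0.2  0.7] w 0.584
[[-0.17, 0.5, -0.09, -0.12], [-0.17, 0.5, -0.08, -0.12], [-0.17, 0.5, -0.08, -0.12], [-0.17, 0.5, -0.08, -0.12]]
[241.37298508 155.16708249] [[ 0.993 -0.107 -0.042  0.669]
 [-0.115 -0.939 -0.325  0.077]
 [-0.005  0.328 -0.945  0.33 ]
 [ 0.     0.     0.     1.   ]]
```

View pics/w1.png

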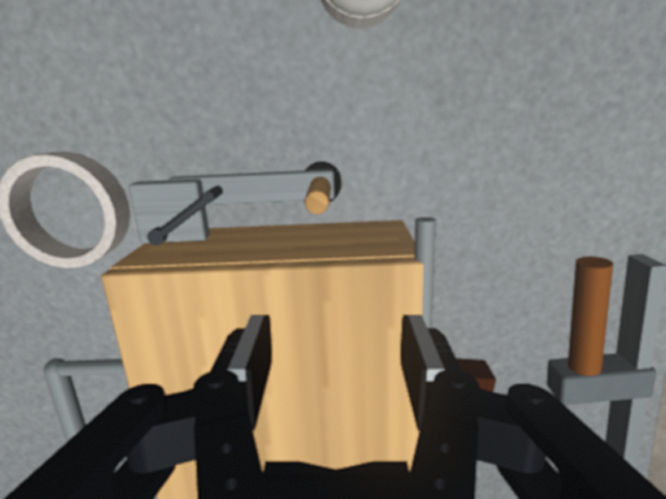

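The wrist view shows the peg top at (316,204), within 2 px of the prediction. I'll line up over it and go down.

Emit:
carry_out --pt "-0.17 0.4 -0.09 -0.12" --pt "-0.17 0.4 -0.08 -0.12" --pt "-0.17 0.4 -0.08 -0.12" --pt "-0.17 0.4 -0.08 -0.12" --pt "0 0 0 0"

```text
time: 3.9
position: [0.6427, 0.031, 0.1389]
orientation: [[-0.054, -0.012, 0.998], [-0.999, -0.004, -0.054], [0.004, -1.0, -0.012]]
force: [0.5, -0.3, -0.5]
gripper_width: 0.586
```

```bash
python3 - <<'E'
from plan import *
st();print(rows([.6475,.0228,.11],3))
E
```

```text
t 3.90 [0.6427 0.031  0.1389] yaw -0.054 tilt [ 0.004 -1.    -0.012] F [ 0.5 -0.3 -0.5] w 0.586
[[0.07, 0.24, 0.04, 0.04], [0.07, 0.24, 0.04, 0.04], [0.07, 0.24, 0.04, 0.04]]
```

Emit:
carry_out --pt "0.07 0.2 0.04 0.04" --pt "0.07 0.2 0.04 0.04" --pt "0.05 0.2 0.03 0.04" --pt "0 0 0 0" --pt "0 0 0 0"

```text
time: 4.53
position: [0.6481, 0.0207, 0.1144]
orientation: [[-0.07, -0.01, 0.997], [-0.998, -0.005, -0.07], [0.005, -1.0, -0.009]]
force: [-0.6, 0.4, -0.5]
gripper_width: 0.585
```

```bash
python3 - <<'E'
from plan import *
st();print(rows([.6475,.0228,.064],4))
E
```

```text
t 4.53 [0.6481 0.0207 0.1144] yaw -0.070 tilt [ 0.005 -1.    -0.009] F [-0.6  0.4 -0.5] w 0.585
[[-0.01, 0.32, -0.0, -0.01], [-0.01, 0.32, -0.0, -0.01], [-0.01, 0.32, -0.0, -0.01], [-0.01, 0.32, -0.0, -0.01]]
```

Emit:
carry_out --pt "-0.02 0.32 0 0" --pt "-0.02 0.32 0 0" --pt "-0.01 0.32 0 0" --pt "0 0.3 0 0" --pt "0 0 0 0" --pt "0 0 0 0"

```text
time: 5.28
position: [0.6472, 0.023, 0.0598]
orientation: [[-0.07, -0.011, 0.998], [-0.998, -0.004, -0.07], [0.005, -1.0, -0.01]]
force: [-0.3, 0.4, 0.0]
gripper_width: 0.586
```

Emit:
carry_out --pt "0 0 0 0" --pt "0 0 0 0" --pt "0 0 0 0" --pt "0 0 0 0" --pt "0 0 0 0" --pt "0 0 0 0" --grip 5

```text
time: 6.02
position: [0.6485, 0.023, 0.0608]
orientation: [[-0.07, -0.008, 0.998], [-0.998, -0.004, -0.07], [0.005, -1.0, -0.007]]
force: [1.0, -0.5, -1.7]
gripper_width: 0.174
```

```bash
python3 - <<'E'
from plan import *
st()
s=monitor.sense();p=np.array(s['position']);piv=np.array([.5377,.0302])
v=p[:2]-piv;a0=np.arctan2(v[1],v[0]);print('a0',a0,'r',np.hypot(*v))
n=18;b=YAW;x=np.array([np.sin(b),-np.cos(b)]);z=np.array([np.cos(b),np.sin(b)])
pts=[piv+.11*np.array([np.cos(t),np.sin(t)]) for t in np.linspace(a0,YAW+1.57,n+1)]
d=np.diff(pts,axis=0);print([[round(float(e@x/.04),2),0,round(float(e@z/.04),2),0] for e in d])
E
```

```text
t 6.03 [0.6485 0.023  0.0608] yaw -0.070 tilt [ 0.005 -1.    -0.007] F [ 1.  -0.5 -1.7] w 0.174
a0 -0.06509306431694394 r 0.1110785205994263
[[-0.24, 0, -0.01, 0], [-0.24, 0, -0.03, 0], [-0.23, 0, -0.05, 0], [-0.23, 0, -0.07, 0], [-0.22, 0, -0.09, 0], [-0.21, 0, -0.11, 0], [-0.2, 0, -0.13, 0], [-0.19, 0, -0.15, 0], [-0.18, 0, -0.16, 0], [-0.16, 0, -0.18, 0], [-0.15, 0, -0.19, 0], [-0.13, 0, -0.2, 0], [-0.11, 0, -0.21, 0], [-0.09, 0, -0.22, 0], [-0.07, 0, -0.23, 0], [-0.05, 0, -0.23, 0], [-0.03, 0, -0.24, 0], [-0.01, 0, -0.24, 0]]
```

The peg is gripped, with the fingers about 15 mm apart. I'll swing it in stages.

Emit:
carry_out --pt "-0.24 0 -0.01 0" --pt "-0.24 0 -0.03 0" --pt "-0.23 0 -0.05 0" --pt "-0.23 0 -0.07 0" --pt "-0.22 0 -0.09 0" --pt "-0.21 0 -0.11 0"

```text
time: 6.78
position: [0.6443, 0.0642, 0.0609]
orientation: [[-0.078, 0.004, 0.997], [-0.997, -0.022, -0.078], [0.022, -1.0, 0.006]]
force: [8.5, -5.7, -7.4]
gripper_width: 0.172
```

```bash
cat > arc.py <<'E'
from plan import *
import sys
st();n=int(sys.argv[1]);end=float(sys.argv[2])
s=monitor.sense();p=np.array(s['position'])[:2];piv=np.array([.5377,.0302])
v=p-piv;a0=np.arctan2(v[1],v[0]);print('ang',a0-YAW,'r',np.hypot(*v))
b=YAW;x=np.array([np.sin(b),-np.cos(b)]);z=np.array([np.cos(b),np.sin(b)])
pts=[p]+[piv+.11*np.array([np.cos(t),np.sin(t)]) for t in np.linspace(a0,YAW+end,n+1)[1:]]
print([[round(float(e@x/.04),2),0,round(float(e@z/.04),2),0] for e in np.diff(pts,axis=0)])
E
python3 arc.py 10 1.3
```

```text
t 6.78 [0.6443 0.0642 0.0609] yaw -0.078 tilt [ 0.022 -1.     0.006] F [ 8.5 -5.7 -7.4] w 0.172
ang 0.37622163720133134 r 0.11188284027303595
[[-0.21, 0, -0.15, 0], [-0.22, 0, -0.13, 0], [-0.21, 0, -0.14, 0], [-0.19, 0, -0.16, 0], [-0.18, 0, -0.18, 0], [-0.16, 0, -0.2, 0], [-0.14, 0, -0.21, 0], [-0.12, 0, -0.22, 0], [-0.1, 0, -0.23, 0], [-0.08, 0, -0.24, 0]]
```

Emit:
carry_out --pt "-0.21 0 -0.15 0" --pt "-0.22 0 -0.13 0" --pt "-0.21 0 -0.14 0" --pt "-0.19 0 -0.16 0" --pt "-0.18 0 -0.18 0" --pt "-0.16 0 -0.2 0"

```text
time: 7.52
position: [0.6191, 0.1119, 0.0607]
orientation: [[-0.078, 0.023, 0.997], [-0.997, -0.027, -0.078], [0.025, -0.999, 0.025]]
force: [6.4, -1.0, -3.5]
gripper_width: 0.173
```

```bash
python3 arc.py 8 1.45
```

```text
t 7.53 [0.6191 0.1119 0.0607] yaw -0.078 tilt [ 0.025 -0.999  0.025] F [ 6.4 -1.  -3.5] w 0.173
ang 0.8550426811698966 r 0.11533988762477451
[[-0.03, 0, -0.25, 0], [-0.12, 0, -0.17, 0], [-0.1, 0, -0.18, 0], [-0.09, 0, -0.18, 0], [-0.08, 0, -0.19, 0], [-0.06, 0, -0.19, 0], [-0.05, 0, -0.2, 0], [-0.03, 0, -0.2, 0]]
```

Emit:
carry_out --pt "-0.1 0 -0.2 0" --pt "-0.1 0 -0.2 0" --pt "-0.09 0 -0.2 0" --pt "-0.08 0 -0.2 0" --pt "-0.07 0 -0.2 0" --pt "-0.06 0 -0.2 0" --pt "-0.05 0 -0.2 0"

```text
time: 8.4
position: [0.5667, 0.147, 0.0605]
orientation: [[-0.071, 0.031, 0.997], [-0.997, -0.02, -0.07], [0.018, -0.999, 0.033]]
force: [2.1, 0.4, 2.2]
gripper_width: 0.168
```

```bash
python3 arc.py 4 1.57
```

```text
t 8.40 [0.5667 0.147  0.0605] yaw -0.070 tilt [ 0.018 -0.999  0.033] F [2.1 0.4 2.2] w 0.168
ang 1.3945189273799738 r 0.12035163876928975
[[0.24, 0, -0.16, 0], [-0.01, 0, -0.12, 0], [-0.01, 0, -0.12, 0], [-0.0, 0, -0.12, 0]]
```

Emit:
carry_out --pt "0.08 0 -0.18 0" --pt "0.06 0 -0.18 0" --pt "0.05 0 -0.18 0" --pt "0.0 0 -0.18 0" --pt "0 0 0 0"

```text
time: 9.02
position: [0.5475, 0.1517, 0.0607]
orientation: [[-0.065, 0.059, 0.996], [-0.998, -0.006, -0.065], [0.002, -0.998, 0.059]]
force: [-2.7, 3.0, 2.7]
gripper_width: 0.161
```

```bash
python3 arc.py 4 1.57; python3 -c "
from h import *
snap('scene','s3.png',crop=(170,140,370,290),s=4)"
```

```text
t 9.03 [0.5475 0.1517 0.0607] yaw -0.065 tilt [ 0.002 -0.998  0.059] F [-2.7  3.   2.7] w 0.161
ang 1.558081238444401 r 0.12190203546341156
[[0.3, 0, -0.01, 0], [-0.0, 0, -0.01, 0], [-0.0, 0, -0.01, 0], [-0.0, 0, -0.01, 0]]
```

View pics/s3.png

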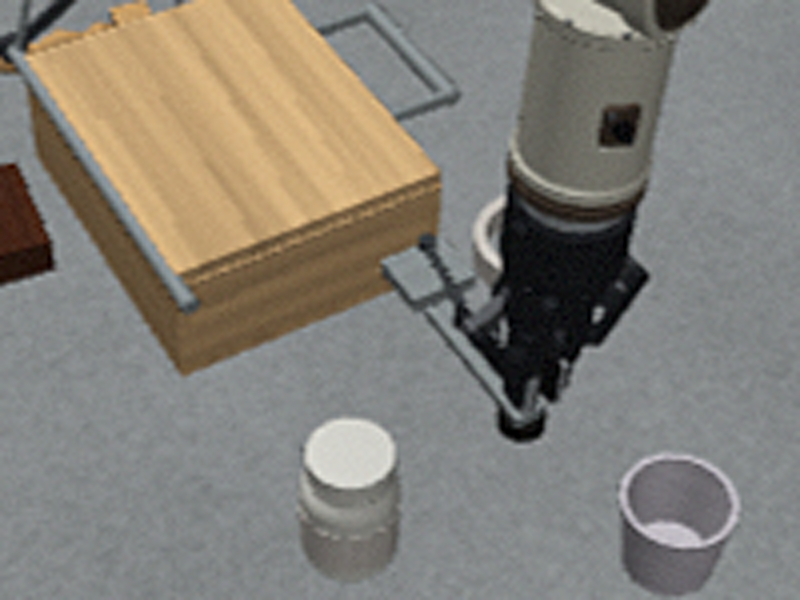

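The foot lies roughly square to the flank, with its base end at (520,420). I'll push a bit more to confirm the stop.

Emit:
carry_out --pt "0 0 -0.15 0" --pt "0 0 -0.15 0" --pt "0 0 -0.15 0"

```text
time: 9.45
position: [0.547, 0.1518, 0.061]
orientation: [[-0.069, 0.093, 0.993], [-0.998, -0.003, -0.069], [-0.004, -0.996, 0.093]]
force: [24.0, 1.6, -21.4]
gripper_width: 0.166
```

```bash
python3 arc.py 4 1.57
```

```text
t 9.45 [0.547  0.1518 0.061 ] yaw -0.069 tilt [-0.004 -0.996  0.093] F [ 24.    1.6 -21.4] w 0.166
ang 1.5618533886445076 r 0.1220032455101816
[[0.3, 0, -0.01, 0], [-0.0, 0, -0.01, 0], [-0.0, 0, -0.01, 0], [-0.0, 0, -0.01, 0]]
```

The push met 24 N with no motion, so the foot is on its stop. I'll relax, open and rise.

Emit:
carry_out --pt "0 0 0.02 0" --pt "0 0 0 0" --pt "0 0 0 0"

```text
time: 9.82
position: [0.5473, 0.1518, 0.0609]
orientation: [[-0.07, 0.092, 0.993], [-0.998, -0.003, -0.07], [-0.004, -0.996, 0.092]]
force: [7.6, 2.4, -4.3]
gripper_width: 0.166
```

Emit:
carry_out --pt "0 0 0 0" --pt "0 0 0 0" --pt "0 0 0 0" --pt "0 0 0 0" --pt "0 0 0 0" --grip 50

```text
time: 10.45
position: [0.5454, 0.1499, 0.0608]
orientation: [[-0.072, 0.09, 0.993], [-0.997, -0.005, -0.072], [-0.002, -0.996, 0.09]]
force: [1.0, 0.1, 0.1]
gripper_width: 0.587
```

```bash
python3 arc.py 4 1.57
```

```text
t 10.45 [0.5454 0.1499 0.0608] yaw -0.072 tilt [-0.002 -0.996  0.09 ] F [1.  0.1 0.1] w 0.587
ang 1.5739762236011037 r 0.11996598781084603
[[0.25, 0, 0.0, 0], [-0.0, 0, 0.0, 0], [-0.0, 0, 0.0, 0], [0.0, 0, 0.0, 0]]
```

```bash
python3 - <<'E'
t=open('plan.py').read()
i=t.index('def rows');j=t.index('def st')
t=t[:i]+'''def rows(target,n,yaw=YAW):
    "rows from the measured pose to a world target, turning to heading yaw"
    from scipy.spatial.transform import Rotation as Ro
    s=monitor.sense();R=np.array(s['orientation']);d=(np.array(target)-s['position'])/n
    da=-(yaw-np.arctan2(R[1,2],R[0,2]))/n
    return [[round(float(v),2) for v in (*((R@Ro.from_rotvec([0,da*i,0]).as_matrix()).T@d/.04),np.degrees(da)/6)] for i in range(n)]
'''+t[j:]
open('plan.py','w').write(t)
from plan import *
print(rows([.5454,.1495,.19],4)); print(rows([.4507-.0,-.1243,.0608],9))
E
```

```text
[[0.0, -0.8, 0.07, -0.01], [0.0, -0.8, 0.07, -0.01], [0.0, -0.8, 0.07, -0.01], [0.0, -0.8, 0.07, -0.01]]
[[0.78, -0.02, -0.21, -0.0], [0.78, -0.02, -0.21, -0.0], [0.78, -0.02, -0.21, -0.0], [0.78, -0.02, -0.21, -0.0], [0.78, -0.02, -0.21, -0.0], [0.78, -0.02, -0.21, -0.0], [0.78, -0.02, -0.21, -0.0], [0.78, -0.02, -0.21, -0.0], [0.78, -0.02, -0.21, -0.0]]
```

Emit:
carry_out --pt "0 -0.4 0.035 0" --pt "0 -0.8 0.07 0" --pt "0 -0.8 0.07 0" --pt "0 -0.8 0.07 0" --pt "0 -0.3 0.02 0" --pt "0 0 0 0"

```text
time: 11.2
position: [0.5451, 0.1497, 0.193]
orientation: [[-0.072, 0.092, 0.993], [-0.997, -0.004, -0.072], [-0.003, -0.996, 0.092]]
force: [-0.2, -0.3, -0.7]
gripper_width: 0.587
```

Emit:
carry_out --pt "0.75 0 -0.21 0" --pt "0.75 0 -0.21 0" --pt "0.75 0 -0.21 0" --pt "0.75 0 -0.21 0" --pt "0.75 0 -0.21 0" --pt "0.75 0 -0.21 0" --pt "0.75 0 -0.21 0" --pt "0.75 0 -0.21 0" --pt "0 0 0 0" --pt "0 0 0 0"

```text
time: 12.45
position: [0.4503, -0.0908, 0.1745]
orientation: [[-0.07, 0.072, 0.995], [-0.998, -0.005, -0.07], [0.0, -0.997, 0.072]]
force: [0.1, 0.4, -1.0]
gripper_width: 0.587
```

```bash
python3 - <<'E'
from plan import *
st()
print(rows([.4500,-.1243,.13],4))
print(proj('wrist',[.4507,-.1243,.092]),proj('wrist',[.5357,-.2743,.1868]))
snap('wrist','w2.png',s=1.5)
snap('top','t3.png',crop=(190,130,390,280),s=4)
E
```

```text
t 12.45 [ 0.4503 -0.0908  0.1745] yaw -0.070 tilt [ 0.    -0.997  0.072] F [ 0.1  0.4 -1. ] w 0.587
[[0.21, 0.28, -0.01, -0.01], [0.21, 0.28, -0.01, -0.01], [0.21, 0.28, -0.01, -0.01], [0.21, 0.28, -0.01, -0.01]]
[252.97268387 251.99544957] [418.42110446 532.20097238]
```

View pics/w2.png

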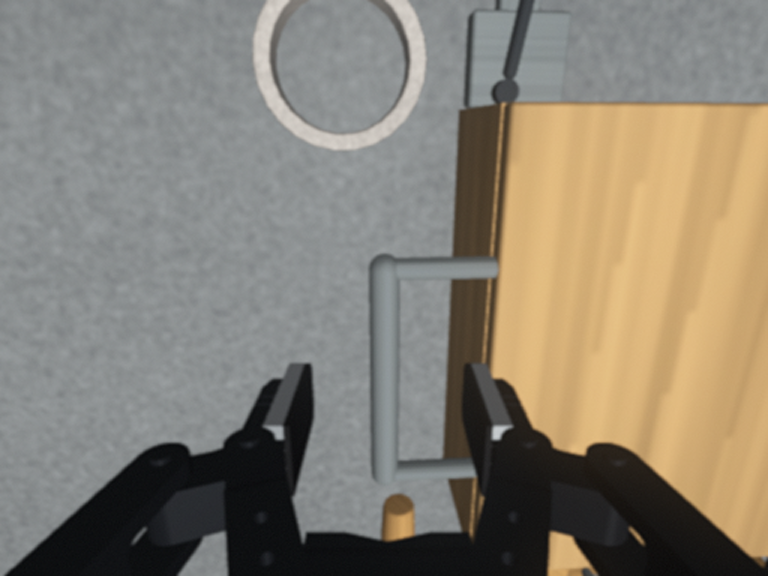

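View pics/t3.png

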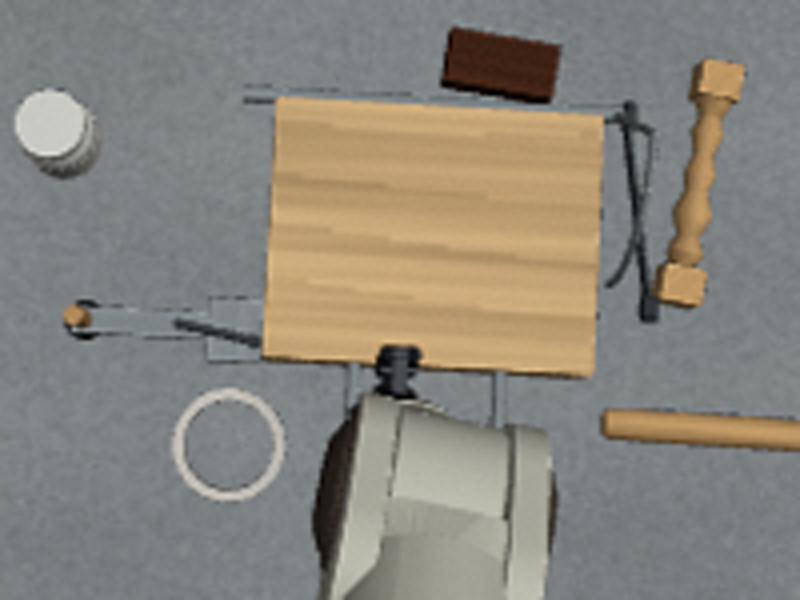

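The foot is square to the flank in the top view (peg at (76,316)). The wrist view shows the bar centred at (384,368), within 3–6 px of the prediction. I'll lower onto it.

```bash
python3 - <<'E'
from plan import *
a=atz('wrist',384/1.5,262/1.5,.094);b=atz('wrist',384/1.5,475/1.5,.094);print(a,b,(a+b)/2)
m=(a+b)/2; y=np.array(monitor.sense()['orientation'])[:,1]
t=np.array([m[0],m[1],.092])-.003*y
print(t);print(rows(t-.035*y,4));print(rows(t,6))
E
```

```text
[ 0.45715563 -0.0654448   0.094     ] [ 0.44915087 -0.18010198  0.094     ] [ 0.45315325 -0.12277339  0.094     ]
[ 0.45293636 -0.12275701  0.0949921 ]
[[0.2, 0.28, -0.01, -0.0], [0.2, 0.28, -0.01, -0.0], [0.2, 0.28, -0.01, -0.0], [0.2, 0.28, -0.01, -0.0]]
[[0.13, 0.33, -0.0, -0.0], [0.13, 0.33, -0.0, -0.0], [0.13, 0.33, -0.0, -0.0], [0.13, 0.33, -0.0, -0.0], [0.13, 0.33, -0.01, -0.0], [0.13, 0.33, -0.01, -0.0]]
```

Emit:
carry_out --pt "0.2 0.26 0 0" --pt "0.2 0.26 0 0" --pt "0.2 0.26 0 0" --pt "0.2 0.26 0 0" --pt "0 0 0 0" --pt "0 0 0 0" --grip 40

```text
time: 13.3
position: [0.4516, -0.1237, 0.1291]
orientation: [[-0.067, 0.071, 0.995], [-0.998, -0.005, -0.066], [0.0, -0.997, 0.071]]
force: [-1.1, 0.0, 0.1]
gripper_width: 0.472
```

```bash
python3 - <<'E'
from plan import *
st();print(rows([.4525,-.1228,.095],4))
E
```

```text
t 13.30 [ 0.4516 -0.1237  0.1291] yaw -0.067 tilt [ 0.    -0.997  0.071] F [-1.1  0.   0.1] w 0.472
[[-0.01, 0.21, -0.01, 0.0], [-0.01, 0.21, -0.01, 0.0], [-0.01, 0.21, -0.01, 0.0], [-0.01, 0.21, -0.01, 0.0]]
```

Emit:
carry_out --pt "0 0.21 0 0" --pt "0 0.21 0 0" --pt "0 0.21 0 0" --pt "0 0.21 0 0" --pt "0 0 0 0"

```text
time: 13.92
position: [0.4546, -0.123, 0.0936]
orientation: [[-0.065, 0.072, 0.995], [-0.998, -0.005, -0.065], [0.0, -0.997, 0.072]]
force: [0.7, 0.8, -0.2]
gripper_width: 0.471
```

Emit:
carry_out --pt "0 0 0 0" --pt "0 0 0 0" --pt "0 0 0 0" --pt "0 0 0 0" --pt "0 0 0 0" --pt "0 0 0 0" --grip 0

```text
time: 14.68
position: [0.4524, -0.1229, 0.0936]
orientation: [[-0.066, 0.068, 0.996], [-0.998, -0.004, -0.066], [-0.001, -0.998, 0.068]]
force: [-0.4, 0.2, 0.3]
gripper_width: 0.143
```

```bash
cat > lift.py <<'E'
from plan import *
import sys
st();n=int(sys.argv[1]);end=float(sys.argv[2])
s=monitor.sense();R=np.array(s['orientation']);p=np.array(s['position'])
hx=np.array([np.cos(YAW),np.sin(YAW),0]);H=np.array([.7002,-.1411,.086])
g=p+.003*R[:,1]; v=g-H; rx=-v@hx; rz=v[2]; r=np.hypot(rx,rz); a=np.arctan2(rz,rx)
print('lid est %.4f r %.4f'%(a-.024,r))
A=np.linspace(a,end+.024,n+1); P=[-r*np.cos(t)*hx+[0,0,r*np.sin(t)] for t in A]
print([[round(float(k),2) for k in R.T@e/.04]+[0] for e in np.diff(P,axis=0)])
E
python3 lift.py 20 .57
```

```text
t 14.68 [ 0.4524 -0.1229  0.0936] yaw -0.066 tilt [-0.001 -0.998  0.068] F [-0.4  0.2  0.3] w 0.143
lid est -0.0056 r 0.2483
[[-0.0, -0.18, 0.02, 0], [-0.0, -0.18, 0.02, 0], [-0.0, -0.18, 0.03, 0], [-0.0, -0.18, 0.03, 0], [-0.0, -0.17, 0.04, 0], [-0.0, -0.17, 0.04, 0], [-0.0, -0.17, 0.05, 0], [-0.0, -0.17, 0.05, 0], [-0.0, -0.17, 0.06, 0], [-0.0, -0.17, 0.06, 0], [-0.0, -0.17, 0.07, 0], [-0.0, -0.16, 0.07, 0], [-0.0, -0.16, 0.08, 0], [-0.0, -0.16, 0.08, 0], [-0.0, -0.16, 0.09, 0], [-0.0, -0.15, 0.09, 0], [0.0, -0.15, 0.1, 0], [0.0, -0.15, 0.1, 0], [0.0, -0.15, 0.1, 0], [0.0, -0.14, 0.11, 0]]
```

Emit:
carry_out --pt "0 -0.18 0.02 0" --pt "0 -0.18 0.02 0" --pt "0 -0.18 0.03 0" --pt "0 -0.18 0.03 0" --pt "0 -0.18 0.04 0" --pt "0 -0.17 0.04 0" --pt "0 -0.17 0.05 0" --pt "0 -0.17 0.05 0" --pt "0 -0.17 0.06 0" --pt "0 -0.17 0.06 0"

```text
time: 15.92
position: [0.4647, -0.1238, 0.1683]
orientation: [[-0.066, 0.069, 0.995], [-0.998, -0.005, -0.066], [0.0, -0.998, 0.069]]
force: [4.0, -1.0, -8.8]
gripper_width: 0.142
```

```bash
sed -i 's/.7002,-.1411,.086\]/.7018,-.1411,.0846]/' lift.py; python3 lift.py 10 .53
```

```text
t 15.93 [ 0.4647 -0.1238  0.1683] yaw -0.066 tilt [ 0.    -0.998  0.069] F [ 4.  -1.  -8.8] w 0.142
lid est 0.3036 r 0.2508
[[0.0, -0.13, 0.06, 0], [0.0, -0.13, 0.06, 0], [0.0, -0.13, 0.06, 0], [0.0, -0.13, 0.07, 0], [0.0, -0.12, 0.07, 0], [0.0, -0.12, 0.07, 0], [0.0, -0.12, 0.07, 0], [0.0, -0.12, 0.08, 0], [0.0, -0.12, 0.08, 0], [0.0, -0.12, 0.08, 0]]
```

Emit:
carry_out --pt "0 -0.13 0.06 0" --pt "0 -0.13 0.06 0" --pt "0 -0.13 0.06 0" --pt "0 -0.13 0.07 0" --pt "0 -0.12 0.07 0" --pt "0 -0.12 0.07 0" --pt "0 -0.12 0.07 0" --pt "0 -0.12 0.08 0" --pt "0 0 0 0" --pt "0 0 0 0"

```text
time: 17.18
position: [0.4828, -0.1251, 0.2111]
orientation: [[-0.066, 0.064, 0.996], [-0.998, -0.004, -0.066], [0.0, -0.998, 0.064]]
force: [3.0, -1.6, -11.1]
gripper_width: 0.139
```

```bash
python3 lift.py 4 .576; python3 -c "
from h import *
snap('scene','s4.png',crop=(150,85,310,205),s=5)"
```

```text
t 17.18 [ 0.4828 -0.1251  0.2111] yaw -0.066 tilt [ 0.    -0.998  0.064] F [  3.   -1.6 -11.1] w 0.139
lid est 0.4888 r 0.2518
[[0.0, -0.11, 0.08, 0], [0.0, -0.11, 0.08, 0], [0.0, -0.11, 0.08, 0], [0.0, -0.11, 0.08, 0]]
```

View pics/s4.png

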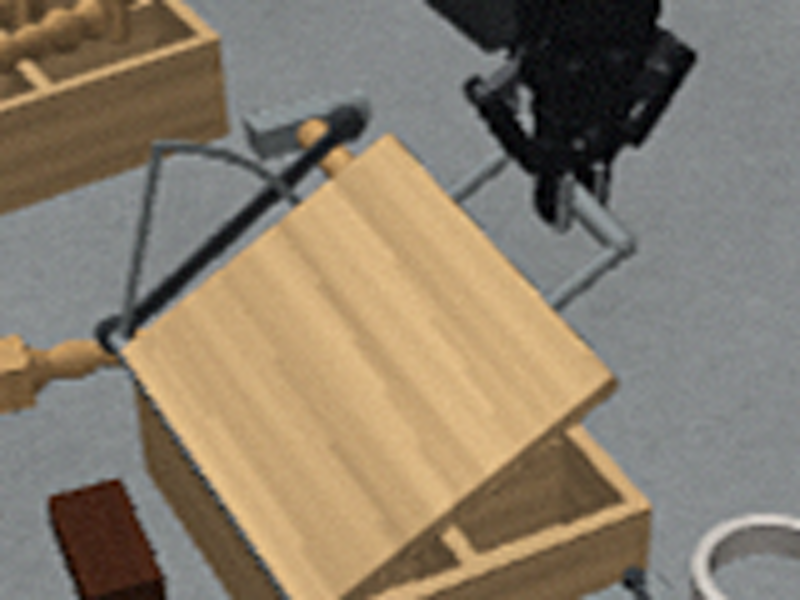

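The scene view shows the lid's right front corner at (388,135), its left front corner at (618,380) and the pointer tip at (347,121). The lid is a little below the pointer.

```bash
cat > ang.py <<'E'
from fit import *
from scipy.optimize import least_squares as ls
r=ls(res,[.65,0,0,.6,-.05],loss='soft_l1').x
c,s=np.cos(r[2]),np.sin(r[2]);W=lambda x,y,z:np.array([r[0]+c*x-s*y,r[1]+s*x+c*y,.086+z])
def P(th,x,y,z):return W(x*np.cos(th)+z*np.sin(th),y,-x*np.sin(th)+z*np.cos(th))
def est(cam,uv,L):
    q=ls(lambda t:proj(cam,P(t[0],*L))-uv,[.5]);return q.x[0],q.fun
def perp(cam,uv,y,z,L):
    "angle for which the radial line at (y,z) passes through the pixel"
    def f(t):
        a=proj(cam,P(t[0],-.05,y,z));b=proj(cam,P(t[0],-L,y,z));d=(b-a)/np.linalg.norm(b-a);e=np.array(uv)-a;return [d[0]*e[1]-d[1]*e[0]]
    return ls(f,[.5]).x[0]
E
python3 - <<'E'
from ang import *
C=lambda x,y:np.array([150+x/5,85+y/5])
print('FR',est('scene',C(388,135),(-.2,-.125,.012)),'FL',est('scene',C(618,380),(-.2,.125,.012)))
print('FRperp',perp('scene',C(388,135),-.125,.012,.2),'mid',perp('scene',C(256,238),-.125,.012,.2))
print('tip',est('scene',C(347,121),(-.185,-.144,0)),perp('scene',C(347,121),-.144,0,.185),'mid',perp('scene',C(230,225),-.144,0,.185),'end',est('scene',C(347,121),(-.176,-.144,0)))
print('tiptop',est('top',(230+611/5,140+337/5),(-.185,-.144,0)))
print('bar',est('scene',C(630,243),(-.25,.055,.006)))
print('hinge pix',5*(proj('scene',W(0,-.144,0))-[150,85]),5*(proj('scene',W(0,-.125,.012))-[150,85]))
E
```

```text
FR (np.float64(0.45876369224277996), array([ 1.017 , -0.8046])) FL (np.float64(0.4490151930020785), array([ 0.8042, -0.5987]))
FRperp 0.4588463077751306 mid 0.4715941860983341
tip (np.float64(0.5828387248175116), array([ 0.114 , -0.1096])) 0.5828456236671384 mid 0.6341453575698508 end (np.float64(0.5825663172709149), array([-2.1306,  2.0757]))
tiptop (np.float64(0.5741443954196095), array([0.3496, 0.131 ]))
bar (np.float64(0.46953475835153397), array([-0.5561,  0.3608]))
hinge pix [118.5818 341.5769] [128.8691 343.5479]
```

Emit:
carry_out --pt "0 -0.12 0.08 0" --pt "0 -0.12 0.08 0" --pt "0 -0.12 0.08 0" --pt "0 0 0 0" --pt "0 0 0 0" --pt "0 0 0 0"

```text
time: 17.98
position: [0.4916, -0.1257, 0.2266]
orientation: [[-0.066, 0.063, 0.996], [-0.998, -0.005, -0.066], [0.0, -0.998, 0.063]]
force: [3.5, -1.0, -11.2]
gripper_width: 0.139
```

```bash
python3 lift.py 4 .576; python3 - <<'E'
from h import *
snap('scene','s5.png');snap('top','t5.png')
a=cv2.imread('pics/raw_s5.png')[90:180,165:295];b=cv2.imread('pics/raw_t5.png')[150:220,310:370]
A=cv2.resize(a,None,fx=6,fy=6,interpolation=cv2.INTER_CUBIC);cv2.imwrite('pics/s5c.png',A)
E
```

```text
t 17.98 [ 0.4916 -0.1257  0.2266] yaw -0.066 tilt [ 0.    -0.998  0.063] F [  3.5  -1.  -11.2] w 0.139
lid est 0.5594 r 0.2523
[[0.0, -0.02, 0.02, 0], [0.0, -0.02, 0.02, 0], [0.0, -0.02, 0.02, 0], [0.0, -0.02, 0.02, 0]]
```

View pics/s5c.png

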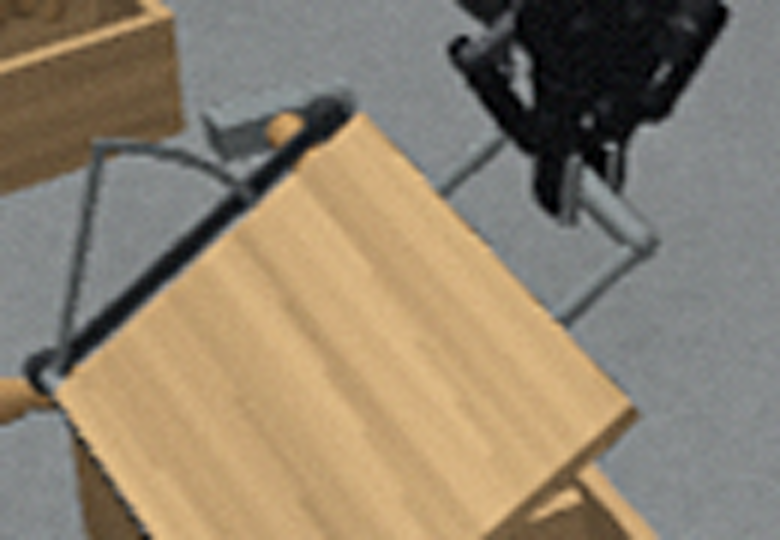

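The lid's edge now runs from (60,392) to (361,115), and the strip from (45,372) to (326,115), so they are nearly parallel. Now for the numbers.

```bash
python3 - <<'E'
from ang import *
C=lambda x,y:np.array([165+x/6,90+y/6]); S=lambda x,y:np.array([150+x/4,95+y/4])
print('bias FR,FL,bar',est('scene',S(345,157),(-.2,-.125,.012))[0],est('scene',S(520,352),(-.2,.125,.012))[0],est('scene',S(537,272),(-.25,.055,.006))[0])
print('FR',est('scene',C(361,114),(-.2,-.125,.012)),'FL',est('scene',C(637,408),(-.2,.125,.012)),'bar',est('scene',C(653,243),(-.25,.055,.006)))
print('tip',est('scene',C(326,113),(-.185,-.144,0)))
# subpixel strip: darkness centroid across the predicted line, initial images (lid shut)
for cam,f in(('scene','raw_s1.png'),('top','raw_t1.png'),('scene','raw_s4.png')):
    g=255-cv2.cvtColor(cv2.imread('pics/'+f),cv2.COLOR_BGR2GRAY).astype(np.float32)
    th=.576;out=[]
    for rr in np.linspace(.03,.172,25):
        a=proj(cam,P(th,-rr,-.144,0));b=proj(cam,P(th,-rr-.01,-.144,0));d=(b-a)/np.linalg.norm(b-a);nn=np.array([-d[1],d[0]])
        k=np.arange(-5,5.01,.25);q=(a+k[:,None]*nn).astype(np.float32)
        v=cv2.remap(g,q[:,:1].copy(),q[:,1:].copy(),cv2.INTER_LINEAR).ravel();w=np.clip(v-195,0,None)
        if w.sum()>20:
            o=(w*k).sum()/w.sum();out.append((rr,o,perp(cam,a+o*nn,-.144,0,.185)))
    out=np.array(out);print(cam,f);print(out[::2]);
    A=np.polyfit(out[:,0],out[:,1],1);print('fit offset slope px/m, at0',A)
E
```

```text
bias FR,FL,bar -0.01949127733175695 -0.019773067474970006 0.000856095779022239
FR (np.float64(0.5335025837039936), array([ 0.8291, -0.8006])) FL (np.float64(0.5265292629187708), array([ 0.674 , -0.6408])) bar (np.float64(0.5267899150276546), array([-0.5463,  0.4234]))
tip (np.float64(0.5891051496381454), array([-0.0352,  0.0344]))
scene raw_s1.png
[[ 0.03   -1.3098  0.7369]
 [ 0.0418 -1.318   0.6931]
 [ 0.0537 -1.3086  0.6669]
 [ 0.0655 -1.1755  0.6431]
 [ 0.0773 -1.0256  0.6257]
 [ 0.0892 -0.9995  0.618 ]
 [ 0.101  -1.0165  0.6137]
 [ 0.1128 -0.8393  0.6039]
 [ 0.1247 -0.6115  0.5944]
 [ 0.1424 -0.6435  0.5929]
 [ 0.1542 -0.5775  0.59  ]
 [ 0.1661 -0.5734  0.5889]]
fit offset slope px/m, at0 [ 7.0141 -1.6313]
top raw_t1.png
[[0.03   0.5684 0.3492]
 [0.0418 0.4926 0.4449]
 [0.0537 0.6715 0.4368]
 [0.0655 0.7751 0.4461]
 [0.0773 0.4839 0.5112]
 [0.0892 0.738  0.4893]
 [0.1247 1.1506 0.4806]
 [0.1365 1.1384 0.4911]
 [0.1483 1.0182 0.5075]
 [0.1602 0.961  0.517 ]
 [0.172  0.7791 0.5323]]
fit offset slope px/m, at0 [3.7288 0.4173]
scene raw_s4.png
[[ 0.03   -1.2859  0.7341]
 [ 0.0418 -1.2468  0.6869]
 [ 0.0537 -1.2927  0.6659]
 [ 0.0655 -1.1702  0.6428]
 [ 0.0773 -1.0258  0.6257]
 [ 0.0892 -0.9642  0.6166]
 [ 0.101  -0.9766  0.6123]
 [ 0.1128 -0.8318  0.6037]
 [ 0.1247 -0.6246  0.5948]
 [ 0.1424 -0.5445  0.5903]
 [ 0.1542 -0.6048  0.5907]
 [ 0.1661 -0.5509  0.5884]]
fit offset slope px/m, at0 [ 7.0708 -1.6197]
```

```bash
python3 -c "
import cv2
a=cv2.imread('pics/raw_t5.png')[145:245,245:375];cv2.imwrite('pics/t5c.png',cv2.resize(a,None,fx=6,fy=6,interpolation=cv2.INTER_CUBIC))"
```

```text
(no output)
```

View pics/t5c.png

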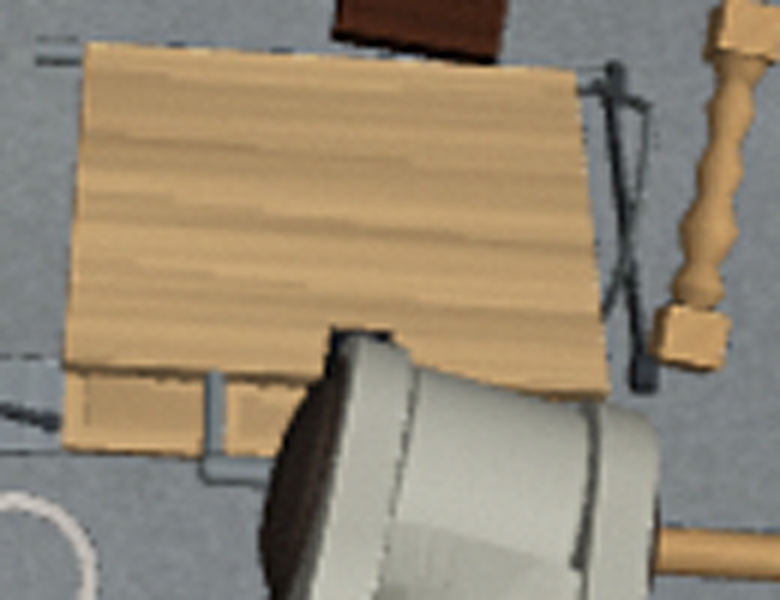

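The top view shows the lid's front corners at about (605,391) and (65,362), and the pointer tip centre near (645,376). I'll run a joint fit with per-camera offsets.

```bash
cat > joint.py <<'E'
from fit import *
from scipy.optimize import least_squares as ls
C=lambda x,y:('scene',165+x/6,90+y/6); D=lambda x,y:('top',245+x/6,145+y/6)
L0=dict(RL=(0,.125,.012),RR=(0,-.125,.012),FR=(-.2,-.125,.012),FL=(-.2,.125,.012),BL=(-.25,.055,.006),BR=(-.25,-.055,.006))
O=[(o,L0[k],'shut') for o,k in obs if k in L0 and k[0]!='B']
O+=[(S(537,272),L0['BL'],'shut')]
O+=[(C(361,114),L0['FR'],'lid'),(C(637,408),L0['FL'],'lid'),(C(60,392),L0['RR'],'lid'),(C(653,243),L0['BL'],'lid'),
 (D(605,391),L0['FR'],'lid'),(D(65,362),L0['FL'],'lid'),(D(576,70),L0['RR'],'lid'),(D(87,43),L0['RL'],'lid'),
 (C(326,114),(-.185,-.142,0),'ptr'),(S(279,57),(-.185,-.142,0),'ptr'),(D(645,376),(-.185,-.142,0),'ptr'),(T(611,337),(-.185,-.142,0),'ptr'),
 (C(45,370),(0,-.142,0),'ptr'),(S(92,226),(0,-.142,0),'ptr')]
cams={n:vision.camera_params(n) for n in('top','scene')}
def pj(n,X):
    p=cams[n];M=np.linalg.inv(p['extrinsics']);q=p['intrinsics']@(M[:3,:3]@X+M[:3,3]);return q[:2]/q[2]
def f(q,full=False):
    hx,hy,yaw,tl,tp=q[:5];off=dict(top=q[5:7],scene=q[7:9]);c,s=np.cos(yaw),np.sin(yaw);e=[]
    for o,(x,y,z),w in O:
        t={'shut':0,'lid':tl,'ptr':tp}[w];X=x*np.cos(t)+z*np.sin(t);Z=-x*np.sin(t)+z*np.cos(t)
        e.append(pj(o[0],np.array([hx+c*X-s*y,hy+s*X+c*y,.086+Z]))+off[o[0]]-o[1:])
    return np.array(e) if full else np.r_[np.ravel(e),q[5:9]/1.5]
r=ls(f,[.7,-.14,-.067,.55,.57,0,0,0,0],loss='soft_l1');print(r.x)
cov=np.linalg.inv(r.jac.T@r.jac);print('sd',np.sqrt(np.diag(cov))[3:5]*np.sqrt(2*r.cost/(len(r.fun)-9)))
for o,e in zip(O,f(r.x,True)):print(o[0][0],o[2],o[1],e)
E
python3 joint.py
```

```text
[ 0.7005 -0.1408 -0.0713  0.5365  0.5896  0.503   0.2677 -0.2202  0.0408]
sd [0.0093 0.0107]
top shut (0, 0.125, 0.012) [-0.3309 -0.5809]
top shut (0, -0.125, 0.012) [ 0.1465 -0.5208]
top shut (-0.2, -0.125, 0.012) [0.618  0.2814]
top shut (-0.2, 0.125, 0.012) [-0.3647  0.3624]
scene shut (0, -0.125, 0.012) [-0.3352  0.0438]
scene shut (-0.2, -0.125, 0.012) [ 1.0092 -0.8858]
scene shut (-0.2, 0.125, 0.012) [ 0.9894 -0.6559]
scene shut (0, 0.125, 0.012) [-1.7684 -0.2026]
scene shut (-0.25, 0.055, 0.006) [-1.4267  0.3682]
scene lid (-0.2, -0.125, 0.012) [ 0.7186 -0.7244]
scene lid (-0.2, 0.125, 0.012) [ 0.0362 -0.6567]
scene lid (0, -0.125, 0.012) [-1.2601 -0.421 ]
scene lid (-0.25, 0.055, 0.006) [-1.0896  0.2538]
top lid (-0.2, -0.125, 0.012) [0.8804 0.8442]
top lid (-0.2, 0.125, 0.012) [-0.4896  0.5031]
top lid (0, -0.125, 0.012) [ 0.1044 -0.0611]
top lid (0, 0.125, 0.012) [-0.3117 -0.2125]
scene ptr (-0.185, -0.142, 0) [0.2687 0.3677]
scene ptr (-0.185, -0.142, 0) [-0.1479  0.1177]
top ptr (-0.185, -0.142, 0) [-0.2819 -0.4497]
top ptr (-0.185, -0.142, 0) [ 0.0181 -0.183 ]
scene ptr (0, -0.142, 0) [1.3914 2.1042]
scene ptr (0, -0.142, 0) [0.8914 2.2709]
```

```bash
cat >> joint.py <<'E'
print('--- strip with free normal offset zo')
import ang
A=[]
g=255-cv2.cvtColor(cv2.imread('pics/raw_s4.png'),cv2.COLOR_BGR2GRAY).astype(np.float32)
for rr in np.linspace(.03,.172,25):
    a=proj('scene',ang.P(.576,-rr,-.144,0));b=proj('scene',ang.P(.576,-rr-.01,-.144,0));d=(b-a)/np.linalg.norm(b-a);nn=np.array([-d[1],d[0]])
    k=np.arange(-5,5.01,.25);q=(a+k[:,None]*nn).astype(np.float32)
    w=np.clip(cv2.remap(g,q[:,:1].copy(),q[:,1:].copy(),cv2.INTER_LINEAR).ravel()-195,0,None)
    if w.sum()>20:A.append(a+(w*k).sum()/w.sum()*nn)
def f2(q,zfix=None,full=False):
    base=q[:9];zo=q[9] if zfix is None else zfix;hx,hy,yaw,tl,tp=q[:5];c,s=np.cos(yaw),np.sin(yaw)
    def X(x,z):return np.array([hx+c*(x*np.cos(tp)+z*np.sin(tp))+s*.142,hy+s*(x*np.cos(tp)+z*np.sin(tp))-c*.142,.086-x*np.sin(tp)+z*np.cos(tp)])
    E=[f(base,True)[:-6].ravel(),q[5:9]/1.5]
    a=pj('scene',X(-.02,zo))+q[7:9];b=pj('scene',X(-.18,zo))+q[7:9];d=(b-a)/np.linalg.norm(b-a)
    E.append([.5*(d[0]*(v-a)[1]-d[1]*(v-a)[0]) for v in A])
    for o,_,w in O[-6:-2]:E.append((pj(o[0],X(-.185,zo))+(q[5:7] if o[0]=='top' else q[7:9])-o[1:])*1.)
    return np.concatenate(E)
for zf in(None,0,.006):
    r=ls(f2,[.7,-.14,-.067,.55,.57,0,0,0,0,.003],loss='soft_l1',args=(zf,),x_scale=[.01]*5+[1]*4+[.01]);print(zf,r.x,r.cost)
E
python3 joint.py | sed -n '/---/,$p'
```

```text
--- strip with free normal offset zoTraceback (most recent call last):
  File "joint.py", line 24, in <module>
    import ang
  File "ang.py", line 3, in <module>
    r=ls(res,[.65,0,0,.6,-.05],loss='soft_l1').x
      ~~^^^^^^^^^^^^^^^^^^^^^^^^^^^^^^^^^^^^^^
    return func(*args, **kwargs)
    result = trf(vector_fun.fun, vector_fun.jac, x0, f0, J0, lb, ub, ftol, xtol,
                 gtol, max_nfev, x_scale, loss_function, tr_solver,
                 tr_options.copy(), verbose, callback=callback_wrapped)
    return trf_no_bounds(
        fun, jac, x0, f0, J0, ftol, xtol, gtol, max_nfev, x_scale,
        loss_function, tr_solver, tr_options, verbose, callback=callback)
    J = jac(x)
    self._update_jac()
    ~~~~~~~~~~~~~~~~^^
    self.J = self.jac_wrapped(xp_copy(self.x), f0=self.f)
             ~~~~~~~~~~~~~~~~^^^^^^^^^^^^^^^^^^^^^^^^^^^^
    J, dct = approx_derivative(
             ~~~~~~~~~~~~~~~~~^
        self.fun,
        ^^^^^^^^^
    ...<2 lines>...
        **self.finite_diff_options,
        ^^^^^^^^^^^^^^^^^^^^^^^^^^^
    )
    ^
    J, _nfev = _dense_difference(fun_wr
[... 326 characters left out ...]
^^^^^^^
    f = np.atleast_1d(self.fun(x, *self.args, **self.kwargs))
                      ~~~~~~~~^^^^^^^^^^^^^^^^^^^^^^^^^^^^^^
    return np.atleast_1d(self.fun(x))
                         ~~~~~~~~^^^
    return self.f(x, *self.args, **self.kwargs)
           ~~~~~~^^^^^^^^^^^^^^^^^^^^^^^^^^^^^^
  File "fit.py", line 13, in res
    p=pts(q); return np.concatenate([proj(o[0],p[k])-o[1:] for o,k in obs])
                                     ~~~~^^^^^^^^^^^
  File "h.py", line 13, in proj
    p=vision.camera_params(n);T=np.linalg.inv(np.array(p['extrinsics']));q=np.array(p['intrinsics'])@(T[:3,:3]@np.array(P)+T[:3,3]);return q[:2]/q[2]
ValueError: time passes only in moves, steps and waits
```

```bash
python3 - <<'E'
t=open('h.py').read()
t=t.replace("def proj(n,P):\n    p=vision.camera_params(n)","_c={}\ndef proj(n,P):\n    p=_c.get(n) or _c.setdefault(n,vision.camera_params(n))")
open('h.py','w').write(t)
E
python3 joint.py | sed -n '/---/,$p'
```

```text
--- strip with free normal offset zo
None [ 0.6996 -0.1408 -0.0706  0.5435  0.5416  0.4197  0.0864 -0.0898  0.5053
  0.0106] 6.517699222397152
0 [ 0.7005 -0.1406 -0.0716  0.5357  0.5986  0.5384  0.3249 -0.375  -0.0342
  0.003 ] 10.068295925676859
0.006 [ 0.7    -0.1407 -0.0712  0.54    0.5663  0.4778  0.1989 -0.2142  0.2452
  0.003 ] 7.229718870793116
```

```bash
cat > edge.py <<'E'
from ang import *
def edge(f,th,y=-.125,z=.012):
    "sub-pixel points of the lid's right upper edge near its predicted line; returns slope angle estimate and offsets"
    im=cv2.imread('pics/'+f).astype(np.float32);m=im[...,2]-im[...,0];out=[]
    for rr in np.linspace(.02,.185,34):
        a=proj('scene',P(th,-rr,y,z));b=proj('scene',P(th,-rr-.01,y,z));d=(b-a)/np.linalg.norm(b-a);nn=np.array([-d[1],d[0]])
        k=np.arange(-6,6.01,.1);q=(a+k[:,None]*nn).astype(np.float32)
        v=cv2.remap(m,q[:,:1].copy(),q[:,1:].copy(),cv2.INTER_LINEAR).ravel()
        lo,hi=np.median(v[:25]),np.median(v[-25:])
        i=np.where(v>(lo+hi)/2)[0]
        if hi-lo>15 and len(i):out.append((rr,k[i[0]]))
    o=np.array(out)
    A=np.polyfit(o[:,0],o[:,1],1);A=np.polyfit(*o[abs(np.polyval(A,o[:,0])-o[:,1])<.5].T,1)
    e=1e-2;l=lambda t,r:proj('scene',P(t,-r,y,z))
    d=l(th,.18)-l(th,.02);d/=np.linalg.norm(d);nn=np.array([-d[1],d[0]])
    sens=lambda r:(l(th+e,r)-l(th,r))@nn/e
    return len(o),A,'slope angle %.4f'%(th+A[0]/((sens(.18)-sens(.02))/.16)),'front pos angle %.4f'%(th+np.polyval(A,.18)/sens(.18))
if __name__=='__main__':
    print('shut',edge('raw_s1.png',0)); print('s4',edge('raw_s4.png',.47)); print('s5',edge('raw_s5.png',.545))
    for z in(0,.006):
        th=.56;g=255-cv2.cvtColor(cv2.imread('pics/raw_s4.png'),cv2.COLOR_BGR2GRAY).astype(np.float32);o=[]
        for rr in np.linspace(.03,.172,40):
            a=proj('scene',P(th,-rr,-.142,z));b=proj('scene',P(th,-rr-.01,-.142,z));d=(b-a)/np.linalg.norm(b-a);nn=np.array([-d[1],d[0]])
            k=np.arange(-4,4.01,.1);q=(a+k[:,None]*nn).astype(np.float32)
            w=np.clip(cv2.remap(g,q[:,:1].copy(),q[:,1:].copy(),cv2.INTER_LINEAR).ravel()-195,0,None)
            if w.sum()>50:o.append((rr,(w*k).sum()/w.sum()))
        o=np.array(o);A=np.polyfit(*o.T,1);l=lambda t,r:proj('scene',P(t,-r,-.142,z))
        d=l(th,.18)-l(th,.02);d/=np.linalg.norm(d);nn=np.array([-d[1],d[0]]);s=lambda r:(l(th+.01,r)-l(th,r))@nn/.01
        print('strip z',z,A,'slope angle',th+A[0]/((s(.18)-s(.02))/.16),'front pos',th+np.polyval(A,.18)/s(.18))
E
python3 edge.py
```

```text
shut (30, array([20.1716, -3.7584]), 'slope angle -0.0787', 'front pos angle 0.0028')
s4 (34, array([-1.7151, -0.2843]), 'slope angle 0.4765', 'front pos angle 0.4824')
s5 (34, array([-1.9491, -0.2491]), 'slope angle 0.5522', 'front pos angle 0.5574')
strip z 0 [ 2.6221 -2.0615] slope angle 0.5501617732201682 front pos 0.5931702622098168
strip z 0.006 [ 2.7341 -0.4808] slope angle 0.5498144509339346 front pos 0.5597647153807658
```

The edge and strip fits agree. The strip's slope gives 0.550 and its position 0.560; the lid gives 0.552 and 0.557. I'll hold briefly, recheck, and look at the foot.

Emit:
carry_out --pt "0 0 0 0" --pt "0 0 0 0"

```text
time: 18.32
position: [0.4916, -0.1257, 0.2265]
orientation: [[-0.066, 0.063, 0.996], [-0.998, -0.004, -0.066], [0.0, -0.998, 0.063]]
force: [3.4, -1.5, -11.3]
gripper_width: 0.143
```

```bash
python3 lift.py 1 .56; python3 - <<'E'
from h import *
snap('scene','s6.png',crop=(150,80,400,260),s=3)
E
python3 -c "
from edge import *
print(edge('raw_s6.png',.545))"
```

```text
t 18.32 [ 0.4916 -0.1257  0.2265] yaw -0.066 tilt [ 0.    -0.998  0.063] F [  3.4  -1.5 -11.3] w 0.143
lid est 0.5591 r 0.2523
[[0.0, -0.0, 0.0, 0]]
(34, array([-1.3235, -0.2794]), 'slope angle 0.5499', 'front pos angle 0.5557')
```

View pics/s6.png

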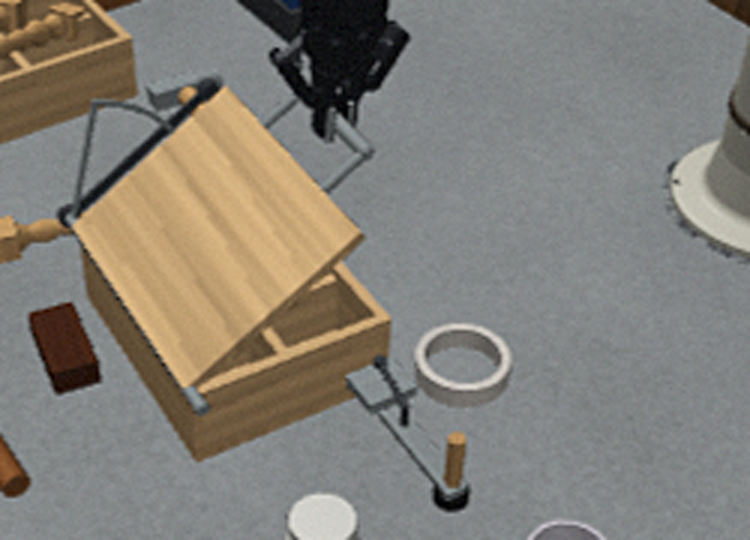

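The foot is out (peg top at (456,440)), the lid edge runs alongside the pointer strip, the bar is still held and the arm is steady. I'm handing the job in.

```bash
python3 -c "
from plan import *
print(workorder.finish_job()); st()"
```

```text
the job is handed in; nothing more can be done
None
the job is handed in; nothing more can be done
```

The foot is out against its stop and the lid is up beside the pointer. I handed the job in at about 18.4 s with the lid bar still held; no verdict is reported.

- **Foot:** I gripped the peg and swung it out. A final push met 24 N with no movement, and the top and scene pictures afterwards show it square to the flank.
- **Lid:** The last edge fit gives a lid angle of 0.550 rad by slope and 0.556 rad by position. Reckoned from the arm it is 0.559 rad. The pose held steady over the last rows.
- **Pointer:** The strip fits at 0.550 rad by slope and 0.560 rad by position, so the two are level to about 0.01 rad. It sat at the same place in the pictures before and after the lift.
- **Other things on the bench:** I saw no shift in the ones visible in the pictures. I did not measure them.

**Disagreement between checks:** The match assumes the strip's centreline lies 6 mm off the hinge line, like the lid's mid-plane. With no offset, the tip's position alone would put the pointer at about 0.59 rad. I rejected that because the strip's slope and the overall fit both favoured the offset.

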